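# Tighten the fan hatch cover's wing nuts crosswise

## Task

The hatch cover on the fan's sloping inlet box is held by four wing nuts that are only finger-tight. Give each nut one half turn clockwise, working crosswise so that the cover goes down evenly on its gasket: finish one nut, then the one diagonally across from it, then a third, and last the one across from that. Leave the other things on the bench where they lie.

Things in the scene. Friction and masses are not known exactly. Their poses are not given: they have to be found in the camera images.
- fan: Small grey centrifugal fan fixed to the bench: in front a wedge-shaped inlet box 170 mm wide with a sloping upper face and a round spigot on its right side, behind it the scroll casing (199 mm high, discharge to the left) and motor. Origin on the bench under the middle of the slope; x away from the robot, to the motor; y left; z up. Reaches 100 mm before to 266 mm behind its origin.
- frame: Square frame (180 mm) of the hatch opening on the slope, fixed on the fan. Origin in the middle of its upper surface, 130 mm above the bench; z is its outward normal, leaning 28 degrees (0.489 rad) from vertical to the robot's side (-x of the fan); x points up the slope, y left. On it lies a black sponge gasket, 10 mm thick when slack.
- cover: Flat aluminium hatch cover, 164 x 164 x 10 mm, on the gasket, with a low sight glass in the middle (4 mm proud). Origin in the middle of its underside; axes as the frame's (z outward, leaning 28 degrees). Starts 10 mm above the frame and sinks 3 mm as the nuts go a half turn; the springy gasket presses it up against the nuts, so it rocks a degree or so while they stand unevenly.
- nut_low_left (a joint): Turn of this wing nut, rad; positive = clockwise seen from outside (looking onto the cover) = tightening. Starts within 0.25 of 0; range -0.6 to 4.6, no click or stop at the half turn. Needs about 0.15 N m, stays where it is left, goes down 3 mm in a half turn. At 0 the wings lie at +0.6 rad from the cover's x axis, counter-clockwise seen from outside; a positive turn lessens that angle.
- nut_low_left_grip (a point): On the axis of the lower left (cover x -52 mm, y +52 mm) wing nut, 36 mm above its underside (the cover's upper face): tool point for gripping the wings along the nut's axis. Dark steel; hub 27 mm across, 18 mm high; over it flat-sided wings 10 mm thick, 58 mm tip to tip, solid across the middle to 30 mm, ears to 38 mm above the underside.
- nut_high_right (a joint): Turn of this wing nut, rad; positive = clockwise seen from outside (looking onto the cover) = tightening. Starts within 0.25 of 0; range -0.6 to 4.6, no click or stop at the half turn. Needs about 0.15 N m, stays where it is left, goes down 3 mm in a half turn. At 0 the wings lie at +1.3 rad from the cover's x axis, counter-clockwise seen from outside; a positive turn lessens that angle.
- nut_high_right_grip (a point): On the axis of the upper right (cover x +52 mm, y -52 mm) wing nut, 36 mm above its underside (the cover's upper face): tool point for gripping the wings along the nut's axis. Dark steel; hub 27 mm across, 18 mm high; over it flat-sided wings 10 mm thick, 58 mm tip to tip, solid across the middle to 30 mm, ears to 38 mm above the underside.
- nut_low_right (a joint): Turn of this wing nut, rad; positive = clockwise seen from outside (looking onto the cover) = tightening. Starts within 0.25 of 0; range -0.6 to 4.6, no click or stop at the half turn. Needs about 0.15 N m, stays where it is left, goes down 3 mm in a half turn. At 0 the wings lie at -0.9 rad from the cover's x axis, counter-clockwise seen from outside; a positive turn lessens that angle.
- nut_low_right_grip (a point): On the axis of the lower right (cover x -52 mm, y -52 mm) wing nut, 36 mm above its underside (the cover's upper face): tool point for gripping the wings along the nut's axis. Dark steel; hub 27 mm across, 18 mm high; over it flat-sided wings 10 mm thick, 58 mm tip to tip, solid across the middle to 30 mm, ears to 38 mm above the underside.
- nut_high_left (a joint): Turn of this wing nut, rad; positive = clockwise seen from outside (looking onto the cover) = tightening. Starts within 0.25 of 0; range -0.6 to 4.6, no click or stop at the half turn. Needs about 0.15 N m, stays where it is left, goes down 3 mm in a half turn. At 0 the wings lie at -0.3 rad from the cover's x axis, counter-clockwise seen from outside; a positive turn lessens that angle.
- nut_high_left_grip (a point): On the axis of the upper left (cover x +52 mm, y +52 mm) wing nut, 36 mm above its underside (the cover's upper face): tool point for gripping the wings along the nut's axis. Dark steel; hub 27 mm across, 18 mm high; over it flat-sided wings 10 mm thick, 58 mm tip to tip, solid across the middle to 30 mm, ears to 38 mm above the underside.
- capacitor: Blue plastic motor capacitor, upright can 42 mm across, 92 mm high with its tags; origin under its centre. Bystander.
- pliers: Chrome needle-nose pliers lying flat, 165 mm long; origin by the pivot. Bystander.
- coupling: Aluminium fan shaft coupling standing on end, 40 mm across, 52 mm high; origin under its centre. Bystander.
- lidded_box: Green plastic box 118 x 178 x 70 mm, its lid closed tight; origin under its centre. Bystander.
- bearing: Steel ball bearing ring, 52 mm across, 15 mm high, lying on the turntable; origin under its centre. Bystander.
- screwdriver: Black-handled screwdriver lying on the bench, 200 mm long; origin under its middle. Bystander.
- turntable: Small grey turntable tray, 180 mm across, 33 mm high, fixed on the bench at the left; origin under its centre. Bystander.

How it is judged:
On the way, in this order (a step that is already met when the one before it is completed fails the run):
1. one nut has had its half turn, the other three are as they were (((value of joint nut_low_left between 2.5 and 3.8 rad and value of joint each of nut_high_right, nut_low_right, nut_high_left below 0.8 rad) or (value of joint each of nut_low_left, nut_low_right, nut_high_left below 0.8 rad and value of joint nut_high_right between 2.5 and 3.8 rad) or (value of joint each of nut_low_left, nut_high_right, nut_high_left below 0.8 rad and value of joint nut_low_right between 2.5 and 3.8 rad) or (value of joint each of nut_low_left, nut_high_right, nut_low_right below 0.8 rad and value of joint nut_high_left between 2.5 and 3.8 rad))), for 0.2 s.
2. the nut diagonally across from it has had its half turn too, the other two are as they were (((value of joint nut_low_left between 2.5 and 3.8 rad and value of joint nut_high_right between 2.5 and 3.8 rad and value of joint each of nut_low_right, nut_high_left below 0.8 rad) or (value of joint each of nut_low_left, nut_high_right below 0.8 rad and value of joint nut_low_right between 2.5 and 3.8 rad and value of joint nut_high_left between 2.5 and 3.8 rad))), for 0.2 s.
3. a third nut has had its half turn, the last is as it was (((value of joint nut_low_left between 2.5 and 3.8 rad and value of joint nut_high_right between 2.5 and 3.8 rad and value of joint nut_low_right between 2.5 and 3.8 rad and value of joint nut_high_left below 0.8 rad) or (value of joint nut_low_left between 2.5 and 3.8 rad and value of joint nut_high_right between 2.5 and 3.8 rad and value of joint nut_low_right below 0.8 rad and value of joint nut_high_left between 2.5 and 3.8 rad) or (value of joint nut_low_left between 2.5 and 3.8 rad and value of joint nut_high_right below 0.8 rad and value of joint nut_low_right between 2.5 and 3.8 rad and value of joint nut_high_left between 2.5 and 3.8 rad) or (value of joint nut_low_left below 0.8 rad and value of joint nut_high_right between 2.5 and 3.8 rad and value of joint nut_low_right between 2.5 and 3.8 rad and value of joint nut_high_left between 2.5 and 3.8 rad))), for 0.2 s.
At the end, for the whole second after the job is handed in: All four nuts are at rest a half turn clockwise from the start (joint values 2.5 to 3.8 rad: a half turn give or take about 23 degrees); the cover is down on its gasket (under 8.5 mm above the frame) and parallel to the frame within 0.02 rad; bystanders within 30 mm of their places (value of joint nut_low_left between 2.5 and 3.8 rad and value of joint nut_high_right between 2.5 and 3.8 rad and value of joint nut_low_right between 2.5 and 3.8 rad and value of joint nut_high_left between 2.5 and 3.8 rad and velocity of joint nut_low_left between -0.1 and 0.1 rad/s and velocity of joint nut_high_right between -0.1 and 0.1 rad/s and velocity of joint nut_low_right between -0.1 and 0.1 rad/s and velocity of joint nut_high_left between -0.1 and 0.1 rad/s and z of cover in the frame of frame below 0.0085 m and angle between the z axis of cover and the z axis of frame, either way round below 0.02 rad); the robot touches nothing.
It fails at once if two neighbouring nuts were turned while the other two were still loose ((value of joint each of nut_low_left, nut_low_right above 1.2 rad and value of joint each of nut_high_right, nut_high_left below 0.8 rad) or (value of joint each of nut_low_left, nut_high_left above 1.2 rad and value of joint each of nut_high_right, nut_low_right below 0.8 rad) or (value of joint each of nut_high_right, nut_low_right above 1.2 rad and value of joint each of nut_low_left, nut_high_left below 0.8 rad) or (value of joint each of nut_high_right, nut_high_left above 1.2 rad and value of joint each of nut_low_left, nut_low_right below 0.8 rad)).
It fails at once if a bystander was pushed more than 30 mm from its place (distance of any of capacitor, pliers, coupling, lidded_box, bearing, screwdriver from where it was at the start of the episode above 0.03 m).
It also fails if it takes over 72 s, if anything falls off the work surface, if the arm or the gripper's body presses on something with over 40 N, if the wrist force passes 120 N, or if a joint passes its speed limit or range.

## Robot

A 6-joint arm with a two-finger parallel gripper is mounted at the origin on the work surface. World frame = base frame: x ahead of the robot, y to its left, z up, the work surface at z = 0. Lengths are in m, angles in rad, forces in N, time in s.
With the tool pointing down it reaches from about 0.35 to 0.775 m from the base axis. Payload 5.5 kg.
Tool frame: the origin (TCP) lies between the finger pads, 19 mm behind the fingertips; this is the grasp point; z points along the fingers, y is the line along which they close (so a half turn about z gives the same grasp; the last joint's range is limited). The gripper opens to 85 mm and grips with 20 to 120 N. Pads are 22 mm wide; open, the fingers measure 114 mm over their backs; the gripper's body (76 mm by 85 mm) begins 54 mm behind the grasp point. The pads swing forward as they close: fully open they stand 13 mm farther back than shut.
Start: joints at [-1.471, 0.313, 0.046, 1.304, 0, 1.431], TCP at [0.137, -0.559, 0.25] pointing down, gripper open.
Joint ranges: [-2.76, 2.76], [-0.86, 1.69], [-1.03, 1.26], [-2.2, 2.34], [-1.47, 1.5], [-3.14, 3.14]. Speed limits (rad/s): [2.57, 2.57, 3.14, 3.14, 3.14, 3.14].

## Interface

Orientations are given as a unit quaternion [w, x, y, z].
In Python, from workcell import env gives the robot as it stands.
- The arm moves only by the tool carry_out, never from a script. Its argument "increments" is a list that holds one entry, the list of rows, each a list of 6 numbers: the shift along the tool's x, y, z each as a share of 50 cm, from -1 to 1, then the turn, a rotation vector about the tool's x, y, z each as a share of 2 pi rad, from -1 to 1. In form: [[[x, y, z, ax, ay, az], ...]]. A call has 1 to 5 rows; each row is the pose to reach, as a shift and turn from the pose commanded when the call began, along the tool's axes at that moment, turning the shorter way round; what a row does not reach only later rows make up. A row lasts 1/8 s, in which the tool goes at most 62.5 mm and 10.7 degrees, less where a joint would pass 70% of its speed; a pose out of reach is approached as far as the arm can. A call with a number of a shift or a turn outside -1 to 1 is refused whole. A call with a gripper value outside its range is refused whole. "jaw" is the closure, from 0 (fully open) to 1 (shut), set as the call begins (left out, the last holds). The fingers move at their own pace and stop on an object; "squeeze" is the grip in N (left out, the last holds). Time passes only in rows, so rows that repeat a pose let the fingers close. It gives the time, the measured TCP pose, the force, the opening and the grip force at its end, in the units of the state.
- env.get_state(): the state, without advancing time (a new reading comes with each control period).
- env.read_camera(name): name is "scene" or "top" or "wrist"; returns a dict with "frame" (420x560x3 uint8, blue, green, red), "z_map" (420x560 float32, m along the optical axis (not along the pixel's ray), 0 where there is no reading), "intrinsics" (3x3 intrinsics, pixels), "k1" (the pictures are not rectified: a ray, as slopes to the right and down, at radius r is drawn at 1 + k1 r^2 times it, then the intrinsics apply), "R" (3x3) and "t" (3): a world point X has camera coordinates R X + t; the wrist camera has in their place "T_tool_cam" (4x4, takes a point from camera to tool coordinates, whose origin is the TCP and whose axes are the flange's). Camera axes: x right, y down, z forward; pixel columns grow to the right and rows downward; lengths in m; the calibration is good to about 2 mm. A picture is of the moment at which its call begins: read the wrist's pose just before it.
- env.hand_in(): hands the job in; it is judged then, once.
Trained networks look in the newest picture that a camera, given by its name, has taken for a name from the list of things; names that differ only in an ending like _2 or _b are one class to them, and where a whole thing is asked for, a point or a joint stands for the part that bears it (a point fixed in the world has none). Each returns a list of dicts, best first, with "score" (0 to 1); they miss things now and then, are a little off and sometimes report something else, mostly with a low value. They report only what shows in the picture. A call takes as long as a camera call.
- env.find_in(camera, name): "position" ([x, y, z] in m, in world coordinates, good to about 4 mm: the middle of the surface that is visible of it).
The state is a dict: "clock": time; "joint_pos": joint angles; "qvel": joint speeds; "tau": joint torques, N m; "tcp_pos": TCP position; "orientation": TCP orientation; "wrist_force": force on the tool from outside, world axes, zero at the start; "ft_torque": the same for the moment, N m; "finger_gap": finger opening in m; "grip_force": force on a finger pad.
Only numpy, scipy, OpenCV 4.12 (cv2) and the standard library are available. Lean on these libraries where they do the work, as an engineer would, in place of code of your own. Each camera call takes 0.05 s, during which the arm holds its last target. There are 200 camera calls.

## Working session

There is one attempt and no reset: what is moved stays moved. The work goes in short steps, Python scripts to look and compute and a tool call to move; the robot and the scene stay as the last step left them, time stands still between calls to the robot, and variables do not carry over. Pictures are saved under pics/ and viewed, at most 10 in all, crops included, and the job is handed in when it is done.

Besides the shell and the picture viewer there is one more tool, called after "Call:" as name(argument=value, ...) on one line, values as JSON. carry_out: Moves the arm, as the interface text tells. Its arguments: {"type":"object","properties":{"increments":{"type":"array","items":{"type":"array","items":{"type":"array","items":{"type":"number","minimum":-1,"maximum":1}}}},"jaw":{"type":"number"},"squeeze":{"type":"number"}},"required":["increments"]}

```bash
mkdir -p pics; ls; python3 - <<'E'
from workcell import env
import cv2,numpy as np
print(env.get_state())
for c in ("scene","top"):
    r=env.read_camera(c); cv2.imwrite(f"pics/{c}0.png",r["frame"])
    print(c,r["intrinsics"].tolist(),r["k1"],np.round(r["R"],3).tolist(),np.round(r["t"],3).tolist())
    for n in ["fan","frame","cover","nut_low_left","nut_high_right","nut_low_right","nut_high_left"]:
        print(n,[(np.round(d["position"],3).tolist(),round(d["score"],2)) for d in env.find_in(c,n)][:5])
E
```

```text
pics
{'clock': 0.0, 'joint_pos': array([-1.47060166e+00,  3.13994043e-01,  4.49746622e-02,  1.30362097e+00,
       -9.59241483e-07,  1.43121675e+00]), 'qvel': array([-0.00028173,  0.00016735,  0.00027091,  0.00126136, -0.00056584,
        0.0008674 ]), 'tau': array([ 1.54651898e-04, -4.80620420e+01,  2.98535371e+01,  1.90619688e-02,
        1.16721371e-04, -1.56448226e-05]), 'tcp_pos': array([ 0.13650539, -0.55805924,  0.24911071]), 'orientation': array([-9.21843267e-04,  9.92821721e-01,  1.19600086e-01,  1.76759904e-05]), 'wrist_force': array([-0.22469628, -1.10098494,  0.12848266]), 'ft_torque': array([ 0.00056081, -0.02694447,  0.02904884]), 'grip_force': 0.0, 'finger_gap': 0.08557223500328562}
scene [[473.2063647539587, 0.0, 284.2186008772508], [0.0, 473.2063647539587, 216.82286497304005], [0.0, 0.0, 1.0]] -0.043543704287814074 [[-0.699, 0.716, 0.007], [0.612, 0.602, -0.514], [-0.372, -0.355, -0.858]] [0.356, -0.2, 1.865]
fan [([0.638, -0.077, 0.152], 0.78)]
frame [([0.592, -0.042, 0.164], 0.86)]
cover [([0.522, -0.096, 0.152], 0.8)]
nut_low_left [([0.462, -0.132, 0.145], 0.69), 
[... 153 characters left out ...]
]
nut_high_left []
top [[407.4832661736611, 0.0, 279.39064407710384], [0.0, 407.4832661736611, 206.19791969044604], [0.0, 0.0, 1.0]] 0.025774275523700416 [[0.004, -1.0, 0.015], [-0.995, -0.006, -0.103], [0.104, -0.014, -0.995]] [-0.04, 0.501, 1.186]
fan [([0.592, -0.106, 0.164], 0.85), ([0.39, -0.054, 0.009], 0.75), ([0.564, -0.048, 0.197], 0.43), ([0.505, 0.054, 0.052], 0.17)]
frame [([0.59, -0.096, 0.169], 0.81), ([0.503, 0.058, 0.048], 0.74)]
cover [([0.473, -0.037, 0.148], 0.43), ([0.564, -0.05, 0.195], 0.25)]
nut_low_left [([0.48, -0.039, 0.147], 0.53)]
nut_high_right [([0.55, -0.16, 0.198], 0.65)]
nut_low_right [([0.462, -0.14, 0.15], 0.45)]
nut_high_left [([0.59, -0.095, 0.17], 0.66)]
```

View pics/scene0.png

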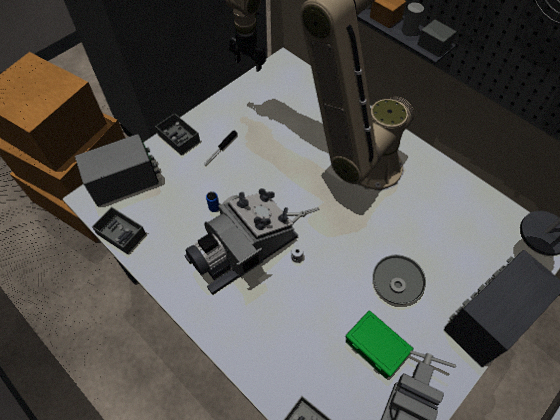

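View pics/top0.png

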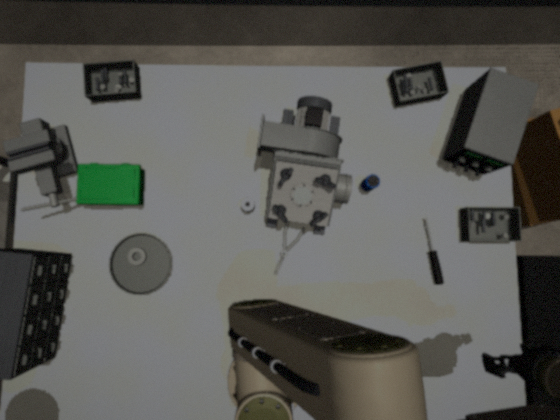

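The fan sits at about (0.54, -0.10) with its yaw near -0.2. The four dark nuts show in the top view near (287,183), (327,182), (279,217) and (322,220), and the pliers lie just in front of the box. Next I'll compute a viewing pose along the slope normal.

```bash
cat > h.py <<'E'
from workcell import env
import numpy as np, cv2
from scipy.spatial.transform import Rotation as Ro
T28=0.489
def quat(q): return Ro.from_quat([q[1],q[2],q[3],q[0]])
def frame(o,yaw):
    "slope frame: columns x up slope, y left, z normal"
    R=(Ro.from_euler('z',yaw)*Ro.from_euler('y',-T28)).as_matrix()
    return np.array(o),R
def toolR(Rf,al):
    "tool x at angle al (ccw from outside) from slope x, z into the slope"
    x=Rf@[np.cos(al),np.sin(al),0]; z=-Rf[:,2]
    return np.column_stack([x,np.cross(z,x),z])
def inc(p,R,p0=None,R0=None):
    s=env.get_state()
    p0=s['tcp_pos'] if p0 is None else p0; R0=quat(s['orientation']).as_matrix() if R0 is None else R0
    return np.round(np.r_[R0.T@(p-p0)/.5, Ro.from_matrix(R0.T@R).as_rotvec()/(2*np.pi)],4).tolist()
E
python3 - <<'E'
from h import *
r=env.read_camera("wrist"); print(np.round(r["T_tool_cam"],3).tolist(),r["intrinsics"].tolist(),r["k1"])
o,R=frame([.5366,-.104,.13],-.2)
s=env.get_state(); print(s["joint_pos"])
for al in (np.pi+.6,np.pi,np.pi+.3):
    print(inc(o+R@[0,0,.25],toolR(R,al)))
# depth plane check of cover from top
r=env.read_camera("top");K,k=r["intrinsics"],r["k1"]
v,u=np.mgrid[150:245,255:350];z=r["z_map"][150:245,255:350].ravel()
d=np.c_[u.ravel(),v.ravel()].astype(float)
n=cv2.undistortPoints(d[:,None],K,np.array([k,0,0,0.]))[:,0]
X=(np.c_[n*z[:,None],z]-r["t"])@r["R"]
q=(X-o)@R
m=(abs(q[:,:2])<.06).all(1)&(q[:,2]>.012)&(q[:,2]<.03)&(np.hypot(q[:,0],q[:,1])>.03)
c=np.linalg.lstsq(np.c_[q[m,:2],np.ones(m.sum())],q[m,2],rcond=None)[0];print(m.sum(),c)
for a in (-1,1):
  for b in (-1,1):
    w=(q[:,2]>.037)&(np.hypot(q[:,0]-a*.052,q[:,1]-b*.052)<.04);print(a,b,w.sum(),q[w].mean(0))
E
```

```text
[[0.001, -0.964, -0.267, 0.067], [1.0, 0.001, 0.0, 0.0], [0.0, -0.267, 0.964, -0.124], [0.0, 0.0, 0.0, 1.0]] [[331.8691606497346, 0.0, 282.6160810539023], [0.0, 331.8691606497346, 211.36302222929305], [0.0, 0.0, 1.0]] -0.01683873297964557
[-1.47060852e+00  3.13197050e-01  4.61082666e-02  1.30356477e+00
 -3.25845993e-06  1.43118496e+00]
[0.7806, -0.7931, -0.2015, 0.1002, 0.0573, 0.461]
[0.7806, -0.7931, -0.2015, -0.1044, -0.0233, -0.4187]
[0.7806, -0.7931, -0.2015, -0.1082, -0.0419, -0.4641]
1261 [-0.00592538  0.02422537  0.02367002]
-1 -1 129 [-0.05395277 -0.04992147  0.05173323]
-1 1 127 [-0.05909825  0.05220247  0.05360468]
1 -1 133 [ 0.04923028 -0.04512945  0.05161167]
1 1 133 [0.0442174  0.05831015 0.05304618]
```

```bash
cat >> h.py <<'E'
o,Rf=frame([.5366,-.104,.13],-.2)
o=o+Rf@[-.0049,.0039,0]; o[2]=.13
o,Rf=frame(o,-.147)
E
python3 - <<'E'
from h import *
print(o,inc(o+Rf@[0,0,.16],toolR(Rf,np.pi)))
E
```

```text
[ 0.5331353  -0.09931835  0.13      ] [0.8494, -0.7606, -0.0425, -0.1065, -0.0208, -0.4267]
```

Call:
carry_out(increments=[[[0.85,-0.76,-0.04,-0.1065,-0.0208,-0.4267],[0.85,-0.76,-0.04,-0.1065,-0.0208,-0.4267],[0.85,-0.76,-0.04,-0.1065,-0.0208,-0.4267],[0.85,-0.76,-0.04,-0.1065,-0.0208,-0.4267],[0.85,-0.76,-0.04,-0.1065,-0.0208,-0.4267]]])

```text
clock: 1.52
tcp_pos: [0.314, -0.2994, 0.2614]
orientation: [0.112, 0.832, 0.544, -0.008]
wrist_force: [1.5, -0.1, 0.0]
finger_gap: 0.0852
grip_force: 0.0
```

```bash
python3 - <<'E'
from h import *
s=env.get_state();print(s["clock"],s["joint_pos"],s["tcp_pos"]);print(inc(o+Rf@[0,0,.16],toolR(Rf,np.pi)))
E
```

```text
1.525 [-0.92695608 -0.13973134 -0.45455196  1.03222454 -0.03035641  1.0535422 ] [ 0.31404302 -0.29938884  0.26135738]
[0.4967, 0.1038, -0.0703, -0.0701, -0.0135, -0.2812]
```

Call:
carry_out(increments=[[[0.497,0.104,-0.07,-0.07,-0.0135,-0.281],[0.497,0.104,-0.07,-0.07,-0.0135,-0.281],[0.497,0.104,-0.07,-0.07,-0.0135,-0.281],[0.497,0.104,-0.07,-0.07,-0.0135,-0.281],[0.497,0.104,-0.07,-0.07,-0.0135,-0.281]]])

```text
clock: 2.15
tcp_pos: [0.4613, -0.0864, 0.2715]
orientation: [0.199, 0.488, 0.85, -0.013]
wrist_force: [-0.5, -0.6, 0.3]
finger_gap: 0.0855
grip_force: 0.0
```

```bash
python3 - <<'E'
from h import *
s=env.get_state();print(s["clock"],s["joint_pos"],s["tcp_pos"]);print(inc(o+Rf@[0,0,.16],toolR(Rf,np.pi)))
E
```

```text
2.15 [-0.2862859  -0.1857197  -0.52008906  0.85167465 -0.11605505  0.73305999] [ 0.46134569 -0.08639242  0.27151701]
[-0.0007, -0.0064, -0.0003, -0.0333, -0.0068, -0.1354]
```

Call:
carry_out(increments=[[[0,-0.006,0,-0.0333,-0.0068,-0.1354],[0,-0.006,0,-0.0333,-0.0068,-0.1354],[0,-0.006,0,-0.0333,-0.0068,-0.1354],[0,-0.006,0,-0.0333,-0.0068,-0.1354],[0,-0.006,0,-0.0333,-0.0068,-0.1354]]])

```text
clock: 2.78
tcp_pos: [0.4564, -0.0922, 0.2706]
orientation: [0.241, 0.076, 0.967, -0.019]
wrist_force: [0.2, -0.6, 0.4]
finger_gap: 0.0855
grip_force: 0.0
```

```bash
cat >> h.py <<'E'
def look(name):
    s=env.get_state(); r=env.read_camera("wrist")
    cv2.imwrite(f"pics/{name}.png",r["frame"])
    K,k,T=r["intrinsics"],r["k1"],r["T_tool_cam"]
    v,u=np.mgrid[0:420,0:560];z=r["z_map"].ravel()
    n=cv2.undistortPoints(np.c_[u.ravel(),v.ravel()].astype(float)[:,None],K,np.array([k,0,0,0.]))[:,0]
    X=np.c_[n*z[:,None],z]@T[:3,:3].T+T[:3,3]
    X=X@quat(s['orientation']).as_matrix().T+s['tcp_pos']
    return X[z>0],r
def nuts(X,o,Rf):
    q=(X-o)@Rf
    m=(abs(q[:,:2])<.07).all(1)&(q[:,2]>.012)&(q[:,2]<.0235)&(np.hypot(q[:,0],q[:,1])>.03)
    print('plane',m.sum(),np.round(np.linalg.lstsq(np.c_[q[m,:2],np.ones(m.sum())],q[m,2],rcond=None)[0],4))
    for nm,a,b,f in (('LL',-1,1,.6),('HR',1,-1,1.3),('LR',-1,-1,-.9),('HL',1,1,-.3)):
        w=(q[:,2]>.043)&(q[:,2]<.065)&(np.hypot(q[:,0]-a*.052,q[:,1]-b*.052)<.042)
        if w.sum()<10: continue
        (cx,cy),(L,W),A=cv2.minAreaRect((q[w,:2]*1e3).astype(np.float32))
        C=np.cov(q[w,:2].T);e=np.linalg.eigh(C)[1][:,1];ang=np.arctan2(e[1],e[0])
        print(nm,w.sum(),'mean',np.round(q[w].mean(0)*1e3,1),'rect',np.round([cx,cy,L,W,A],1),'ang',round(ang,3),'q',round((f-ang+np.pi/2)%np.pi-np.pi/2,3))
E
python3 - <<'E'
from h import *
s=env.get_state();print(s["clock"],s["joint_pos"],s["tcp_pos"])
X,r=look("w1");nuts(X,o,Rf)
E
```

```text
2.775 [-0.45789134 -0.28055248 -0.62755256  0.75408874  0.13920564 -0.26742793] [ 0.45642376 -0.0922039   0.27057169]
plane 16583 [-0.0012  0.0004  0.0223]
LL 1422 mean [-56.7  50.7  55.9] rect [-56.3  52.1  56.6  10.4  45.1] ang -2.361 q -0.181
HR 1416 mean [ 46.5 -50.4  53.8] rect [ 48.3 -51.   57.7  10.9  76.2] ang 1.319 q -0.019
LR 1368 mean [-56.5 -49.8  55.8] rect [-55.9 -51.1  10.3  56.5  46.3] ang 2.382 q -0.141
HL 1353 mean [45.6 52.1 54. ] rect [47.8 52.8 10.7 57.4 62.4] ang 2.645 q 0.197
```

View pics/w1.png

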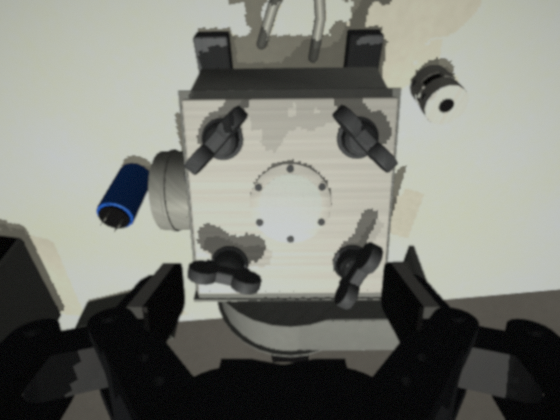

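The wrist view shows all four nuts cleanly, at pixels (217,140) LR, (365,140) LL, (225,275) HR and (358,275) HL. The measured spacing is 104 mm and the wings are 57 x 10 mm, as given. The correction puts the frame origin back at z = 0.130, which is consistent. I'll start with the lower left nut.

```bash
cat >> h.py <<'E'
o=o+Rf@[-.0040,.0008,.0023]
P=dict(LL=(-.052,.052,.781),HR=(.052,-.052,1.319),LR=(-.052,-.052,-.760+np.pi),HL=(.052,.052,-.497+np.pi))
def goal(n,h,da=0):
    "increments to nut n, tool height h over frame, tool turned da (about tool z) past start grasp"
    x,y,f=P[n]; al=f+np.pi if n in('LL','HR') else f
    s=env.get_state();print(s['clock'],'j',np.round(s['joint_pos'],3),'loc',np.round((s['tcp_pos']-o)@Rf*1e3,1),'F',np.round(s['wrist_force'],1),'gap',s['finger_gap'])
    print(n,inc(o+Rf@[x,y,h],toolR(Rf,al-da)))
E
sed -i "s/al=f+np.pi if n in('LL','HR') else f/al=f+np.pi if n in('LL','HR') else f+2*np.pi/; s/-.760+np.pi/-.760/; s/-.497+np.pi/-.497/" h.py
python3 - <<'E'
from h import *
print(o);goal('LL',.09);goal('LL',.058)
E
```

```text
[ 0.52869059 -0.09785151  0.13015147]
2.825 j [-0.459 -0.28  -0.627  0.754  0.14  -0.271] loc [  2.1  -5.3 157.9] F [ 0.5 -0.4  0.3] gap 0.08531752559314176
LL [0.1088, 0.1145, 0.1353, -0.0007, -0.0004, -0.1253]
2.825 j [-0.459 -0.28  -0.627  0.754  0.14  -0.271] loc [  2.1  -5.3 157.9] F [ 0.5 -0.4  0.3] gap 0.08531752559314176
LL [0.1088, 0.1148, 0.1993, -0.0007, -0.0004, -0.1253]
```

Call:
carry_out(increments=[[[0.109,0.1145,0.07,0,0,-0.0297],[0.109,0.1145,0.12,0,0,-0.0594],[0.109,0.1145,0.135,0,0,-0.089],[0.109,0.1145,0.135,0,0,-0.118],[0.109,0.1145,0.135,0,0,-0.1253]]])

```text
clock: 3.45
tcp_pos: [0.4496, -0.0328, 0.1852]
orientation: [0.215, -0.299, 0.923, -0.11]
wrist_force: [0.2, -0.7, -0.1]
finger_gap: 0.0857
grip_force: 0.0
```

```bash
python3 - <<'E'
from h import *
goal('LL',.058)
X,r=look("w2");nuts(X,o,Rf)
E
```

```text
3.45 j [-0.29  -0.252 -0.83   0.509  0.061 -0.901] loc [-51.6  52.8  89.8] F [ 0.2 -0.7 -0.1] gap 0.08568420204606864
LL [0.0013, -0.0003, 0.0637, -0.0005, -0.0009, -0.001]
plane 29453 [-0.0019  0.0007  0.0203]
LL 1987 mean [-54.1  49.2  54.2] rect [-52.1  51.1  56.7   9.9  44.7] ang -2.359 q -0.182
HR 2238 mean [ 51.8 -42.2  50.6] rect [ 52.4 -48.4  50.9  12.2  74.8] ang 1.292 q 0.008
LR 2734 mean [-53.3 -50.2  54. ] rect [-52.  -51.7  10.2  56.5  46.7] ang 2.386 q -0.144
HL 668 mean [31.  60.5 50.9] rect [35.2 60.8 11.4 19.7 64.8] ang 2.247 q 0.594
```

View pics/w2.png

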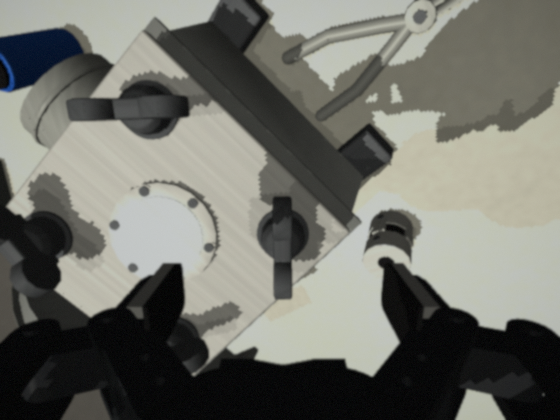

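The wing is centred between the fingers (nut at (283,245), fingers at 170 and 395), so I'll go down and close.

Call:
carry_out(increments=[[[0.001,0,0.025,0,0,0],[0.001,0,0.05,0,0,0],[0.001,0,0.064,0,0,0],[0.001,0,0.064,0,0,0]]])

```text
clock: 4.0
tcp_pos: [0.4639, -0.0356, 0.1565]
orientation: [0.215, -0.298, 0.924, -0.11]
wrist_force: [-0.7, -0.3, 0.6]
finger_gap: 0.0853
grip_force: 0.0
```

Call:
carry_out(increments=[[[0,0,0,0,0,0],[0,0,0,0,0,0],[0,0,0,0,0,0],[0,0,0,0,0,0],[0,0,0,0,0,0]]], jaw=1, squeeze=60)

```text
clock: 4.62
tcp_pos: [0.4641, -0.0356, 0.1572]
orientation: [0.215, -0.299, 0.923, -0.11]
wrist_force: [-3.5, 1.3, 5.1]
finger_gap: 0.0084
grip_force: 61.9
```

```bash
python3 - <<'E'
from h import *
goal('LL',.058);print(env.get_state()['grip_force'])
E
```

```text
4.625 j [-0.286 -0.185 -0.861  0.411  0.059 -0.897] loc [-51.8  52.1  58.1] F [-3.5  1.3  5.1] gap 0.00841430019565229
LL [0.0005, 0.0001, 0.0003, -0.0005, -0.0008, -0.0011]
61.90733917057514
```

Call:
carry_out(increments=[[[0,0,0.0003,0,0,0.025],[0,0,0.0006,0,0,0.05],[0,0,0.0009,0,0,0.075],[0,0,0.0012,0,0,0.1],[0,0,0.0015,0,0,0.125]]])

```text
clock: 5.25
tcp_pos: [0.4644, -0.0356, 0.1565]
orientation: [0.241, 0.08, 0.967, -0.019]
wrist_force: [-4.2, 0.3, 5.5]
finger_gap: 0.0081
grip_force: 62.1
```

```bash
python3 - <<'E'
from h import *
goal('LL',.057,.785);print(env.get_state()['ft_torque'],env.get_state()['grip_force'])
E
```

```text
5.25 j [-0.286 -0.183 -0.861  0.408  0.059 -0.106] loc [-51.9  52.1  57.4] F [-4.2  0.3  5.5] gap 0.008139143999834043
LL [0.0003, -0.0003, 0.0008, -0.0009, -0.0002, -0.0019]
[0.18074423 0.73917182 0.14323986] 62.071919068694115
```

Turning well. Three more quarter-steps, then open and back off.

Call:
carry_out(increments=[[[0,0,0.0003,0,0,0.025],[0,0,0.0006,0,0,0.05],[0,0,0.0009,0,0,0.075],[0,0,0.0012,0,0,0.1],[0,0,0.0015,0,0,0.125]]])

```text
clock: 5.88
tcp_pos: [0.4647, -0.0356, 0.1559]
orientation: [0.23, 0.444, 0.863, 0.075]
wrist_force: [-4.3, 0.6, 6.4]
finger_gap: 0.0081
grip_force: 62.2
```

Call:
carry_out(increments=[[[0,0,0.0003,0,0,0.025],[0,0,0.0006,0,0,0.05],[0,0,0.0009,0,0,0.075],[0,0,0.0012,0,0,0.1],[0,0,0.0015,0,0,0.125]]])

```text
clock: 6.5
tcp_pos: [0.4651, -0.0356, 0.1553]
orientation: [0.183, 0.74, 0.628, 0.157]
wrist_force: [-5.1, 0.3, 6.9]
finger_gap: 0.0081
grip_force: 62.2
```

Call:
carry_out(increments=[[[0,0,0.0003,0,0,0.025],[0,0,0.0006,0,0,0.05],[0,0,0.0009,0,0,0.075],[0,0,0.0012,0,0,0.1],[0,0,0.0015,0,0,0.125]]])

```text
clock: 7.12
tcp_pos: [0.4655, -0.0357, 0.1546]
orientation: [0.109, 0.924, 0.296, 0.216]
wrist_force: [-5.2, 1.9, 6.5]
finger_gap: 0.008
grip_force: 62.3
```

Call:
carry_out(increments=[[[0,0,0,0,0,0],[0,0,0,0,0,0],[0,0,0,0,0,0],[0,0,0,0,0,0],[0,0,0,0,0,0]]], jaw=0)

```text
clock: 7.75
tcp_pos: [0.4656, -0.036, 0.1543]
orientation: [0.11, 0.923, 0.299, 0.215]
wrist_force: [0.7, 0.1, -0.0]
finger_gap: 0.0857
grip_force: 0.0
```

Call:
carry_out(increments=[[[0,0,-0.03,0,0,0],[0,0,-0.08,0,0,0],[0,0,-0.12,0,0,0],[0,0,-0.12,0,0,-0.025],[0,0,-0.12,0,0,-0.05]]])

```text
clock: 8.38
tcp_pos: [0.4379, -0.0316, 0.2078]
orientation: [0.143, 0.864, 0.442, 0.195]
wrist_force: [-0.1, 0.7, 0.1]
finger_gap: 0.0851
grip_force: 0.0
```

```bash
python3 - <<'E'
from h import *
X,r=look("w3");nuts(X,o,Rf);goal('HR',.11);goal('HR',.11,1.57)
E
```

```text
plane 22058 [ 0.0112 -0.0113  0.0193]
LL 1560 mean [-49.9  54.1  51.1] rect [-51.2  52.2  56.8  10.2  44. ] ang -2.377 q -0.165
HR 1659 mean [ 52.4 -44.3  51.6] rect [ 52.7 -49.6  53.7  11.3  75.7] ang 1.29 q 0.01
LR 1137 mean [-51.7 -46.9  49.7] rect [-52.5 -50.3  11.3  54.1  46.4] ang 2.37 q -0.129
HL 1973 mean [50.2 53.7 53.4] rect [51.9 52.3 10.3 57.1 62.2] ang 2.658 q 0.184
8.425 j [-0.297 -0.302 -0.803  0.586  0.064  1.911] loc [-51.5  52.4 115.1] F [ 0.1  0.2 -0.4] gap 0.08539955220524006
HR [-0.0915, 0.2794, 0.0114, 0.0013, -0.0004, 0.4649]
8.425 j [-0.297 -0.302 -0.803  0.586  0.064  1.911] loc [-51.5  52.4 115.1] F [ 0.1  0.2 -0.4] gap 0.08539955220524006
HR [-0.0915, 0.2794, 0.0114, -0.0005, 0.0009, -0.2853]
```

The lower left nut now reads about 2.97 rad and is 3 mm lower. Next I'll go to the upper right nut, unwinding the wrist on the way.

Call:
carry_out(increments=[[[-0.02,0.06,0.01,0,0,-0.0295],[-0.04,0.12,0.01,0,0,-0.059],[-0.06,0.18,0.01,0,0,-0.0885],[-0.08,0.24,0.01,0,0,-0.118],[-0.0915,0.2794,0.01,0,0,-0.147]]])

```text
clock: 9.05
tcp_pos: [0.5148, -0.1507, 0.252]
orientation: [0.215, 0.578, 0.78, 0.111]
wrist_force: [0.4, -0.5, 0.5]
finger_gap: 0.0856
grip_force: 0.0
```

Call:
carry_out(increments=[[[0,0,0,0,0,-0.0295],[0,0,0,0,0,-0.059],[0,0,0,0,0,-0.0885],[0,0,0,0,0,-0.118],[0,0,0,0,0,-0.147]]])

```text
clock: 9.68
tcp_pos: [0.5139, -0.1493, 0.2512]
orientation: [0.241, 0.169, 0.956, 0.004]
wrist_force: [-0.0, -0.3, 1.0]
finger_gap: 0.0854
grip_force: 0.0
```

Call:
carry_out(increments=[[[0,0,0,0,0,-0.0295],[0,0,0,0,0,-0.059],[0,0,0,0,0,-0.0885],[0,0,0,0,0,-0.118],[0,0,0,0,0,-0.147]]])

```text
clock: 10.3
tcp_pos: [0.5139, -0.1493, 0.2512]
orientation: [0.218, -0.274, 0.931, -0.104]
wrist_force: [-0.3, -0.4, 0.2]
finger_gap: 0.0853
grip_force: 0.0
```

```bash
python3 - <<'E'
from h import *
goal('HR',.09);goal('HR',.058)
E
```

```text
10.3 j [-0.522 -0.117 -0.552  0.675  0.167 -1.055] loc [ 50.7 -53.  110.2] F [-0.3 -0.4  0.2] gap 0.0853168754911865
HR [-0.0036, -0.0001, 0.0404, -0.0003, -0.0009, -0.0951]
10.3 j [-0.522 -0.117 -0.552  0.675  0.167 -1.055] loc [ 50.7 -53.  110.2] F [-0.3 -0.4  0.2] gap 0.0853168754911865
HR [-0.0039, 0.0001, 0.1044, -0.0003, -0.0009, -0.0951]
```

Call:
carry_out(increments=[[[-0.0036,0,0.02,0,0,-0.029],[-0.0036,0,0.03,0,0,-0.058],[-0.0036,0,0.04,0,0,-0.087],[-0.0036,0,0.04,0,0,-0.095]]])

```text
clock: 10.8
tcp_pos: [0.5244, -0.1497, 0.2336]
orientation: [0.178, -0.534, 0.81, -0.163]
wrist_force: [-0.1, 0.6, -1.2]
finger_gap: 0.0854
grip_force: 0.0
```

```bash
python3 - <<'E'
from h import *
X,r=look("w4");nuts(X,o,Rf);goal('HR',.058)
E
```

```text
plane 23364 [ 0.012  -0.0115  0.0193]
LL 229 mean [-36.5  65.1  53.8] rect [-36.7  66.7  12.3  11.9  53.2] ang 2.908 q 0.833
HR 1966 mean [ 51.7 -55.6  54. ] rect [ 52.4 -53.2  55.8   9.8  75.6] ang 1.321 q -0.021
LR 2321 mean [-48.3 -54.9  53.7] rect [-50.9 -52.8  10.2  57.1  46.1] ang 2.374 q -0.132
10.85 j [-0.51  -0.084 -0.568  0.625  0.161 -1.639] loc [ 51.7 -51.9  90. ] F [ 0.6 -0.3  1.4] gap 0.0856337124741014
HR [-0.0003, -0.0006, 0.0639, 0.0001, -0.001, -0.0006]
```

Centred; down, grip, turn a quarter to check.

Call:
carry_out(increments=[[[0,0,0.025,0,0,0],[0,0,0.05,0,0,0],[0,0,0.064,0,0,0],[0,0,0.064,0,0,0]]])

```text
clock: 11.35
tcp_pos: [0.5391, -0.1519, 0.2049]
orientation: [0.177, -0.534, 0.81, -0.162]
wrist_force: [-0.6, -0.4, 0.3]
finger_gap: 0.0849
grip_force: 0.0
```

Call:
carry_out(increments=[[[0,0,0,0,0,0],[0,0,0,0,0,0],[0,0,0,0,0,0],[0,0,0,0,0,0],[0,0,0,0,0,0]]], jaw=1)

```text
clock: 11.98
tcp_pos: [0.5394, -0.1522, 0.2065]
orientation: [0.178, -0.534, 0.81, -0.164]
wrist_force: [-2.6, 0.8, 2.5]
finger_gap: 0.0083
grip_force: 61.7
```

Call:
carry_out(increments=[[[0,0,0.0003,0,0,0.025],[0,0,0.0006,0,0,0.05],[0,0,0.0009,0,0,0.075],[0,0,0.0012,0,0,0.1],[0,0,0.0015,0,0,0.125]]])

```text
clock: 12.6
tcp_pos: [0.5395, -0.152, 0.2057]
orientation: [0.227, -0.181, 0.953, -0.082]
wrist_force: [-4.4, 1.0, 3.7]
finger_gap: 0.0081
grip_force: 61.9
```

Call:
carry_out(increments=[[[0,0,0.0003,0,0,0.025],[0,0,0.0006,0,0,0.05],[0,0,0.0009,0,0,0.075],[0,0,0.0012,0,0,0.1],[0,0,0.0015,0,0,0.125]]])

```text
clock: 13.22
tcp_pos: [0.5398, -0.1516, 0.205]
orientation: [0.241, 0.197, 0.95, 0.012]
wrist_force: [-3.3, 3.1, 5.2]
finger_gap: 0.008
grip_force: 62.1
```

Call:
carry_out(increments=[[[0,0,0.0003,0,0,0.025],[0,0,0.0006,0,0,0.05],[0,0,0.0009,0,0,0.075],[0,0,0.0012,0,0,0.1],[0,0,0.0015,0,0,0.125]]])

```text
clock: 13.85
tcp_pos: [0.5404, -0.1514, 0.2045]
orientation: [0.218, 0.546, 0.802, 0.103]
wrist_force: [-3.9, 2.7, 6.3]
finger_gap: 0.008
grip_force: 62.0
```

Call:
carry_out(increments=[[[0,0,0.0003,0,0,0.025],[0,0,0.0006,0,0,0.05],[0,0,0.0009,0,0,0.075],[0,0,0.0012,0,0,0.1],[0,0,0.0015,0,0,0.125]]])

```text
clock: 14.48
tcp_pos: [0.5411, -0.1514, 0.2041]
orientation: [0.162, 0.811, 0.533, 0.179]
wrist_force: [-2.1, 4.3, 4.3]
finger_gap: 0.0081
grip_force: 61.9
```

Call:
carry_out(increments=[[[0,0,0,0,0,0],[0,0,0,0,0,0],[0,0,0,0,0,0],[0,0,0,0,0,0],[0,0,0,0,0,0]]], jaw=0)

```text
clock: 15.1
tcp_pos: [0.5408, -0.1525, 0.2034]
orientation: [0.163, 0.81, 0.534, 0.178]
wrist_force: [0.8, 0.5, 0.0]
finger_gap: 0.0855
grip_force: 0.0
```

Call:
carry_out(increments=[[[0,0,-0.03,0,0,0],[0,0,-0.08,0,0,0],[0,0,-0.12,0,0,0],[0,0,-0.12,0,0,-0.025],[0,0,-0.12,0,0,-0.05]]])

```text
clock: 15.72
tcp_pos: [0.5129, -0.148, 0.2582]
orientation: [0.191, 0.715, 0.656, 0.15]
wrist_force: [-0.8, 0.5, -0.2]
finger_gap: 0.0853
grip_force: 0.0
```

```bash
python3 - <<'E'
from h import *
X,r=look("w5");nuts(X,o,Rf);goal('LR',.11);goal('LR',.11,1.57)
E
```

```text
plane 31569 [-0.0004  0.002   0.0181]
LL 2771 mean [-50.   50.6  50.5] rect [-51.1  51.7  57.3  11.1  43.6] ang -2.399 q -0.143
HR 1540 mean [ 52.8 -49.2  50.9] rect [ 52.7 -51.5  56.8  10.3  75. ] ang 1.308 q -0.008
LR 2357 mean [-49.9 -50.6  52.2] rect [-50.9 -52.   11.6  58.   46.8] ang 2.376 q -0.135
HL 2543 mean [51.6 51.4 53.4] rect [52.1 51.8 10.7 57.9 62.2] ang 2.66 q 0.182
15.775 j [-0.52  -0.125 -0.543  0.69   0.166  1.171] loc [ 52.7 -51.9 116.7] F [-0.2 -0.5  0.2] gap 0.08518718932324093
LR [0.0141, -0.2089, 0.0134, 0.0012, 0.0005, 0.3818]
15.775 j [-0.52  -0.125 -0.543  0.69   0.166  1.171] loc [ 52.7 -51.9 116.7] F [-0.2 -0.5  0.2] gap 0.08518718932324093
LR [0.0141, -0.2089, 0.0134, -0.0012, 0.0005, -0.3684]
```

Call:
carry_out(increments=[[[0,-0.05,0.01,0,0,-0.0295],[0,-0.1,0.01,0,0,-0.059],[0.007,-0.15,0.01,0,0,-0.0885],[0.014,-0.2,0.01,0,0,-0.118],[0.014,-0.209,0.01,0,0,-0.147]]])

```text
clock: 16.4
tcp_pos: [0.4221, -0.1329, 0.2023]
orientation: [0.236, 0.349, 0.906, 0.05]
wrist_force: [-0.3, 0.6, 0.5]
finger_gap: 0.0853
grip_force: 0.0
```

Call:
carry_out(increments=[[[0,0,0,0,0,-0.0295],[0,0,0,0,0,-0.059],[0,0,0,0,0,-0.0885],[0,0,0,0,0,-0.118],[0,0,0,0,0,-0.147]]])

```text
clock: 17.02
tcp_pos: [0.4239, -0.1338, 0.2038]
orientation: [0.234, -0.092, 0.966, -0.061]
wrist_force: [0.1, 0.4, -0.1]
finger_gap: 0.0853
grip_force: 0.0
```

Call:
carry_out(increments=[[[0,0,0,0,0,-0.0295],[0,0,0,0,0,-0.059],[0,0,0,0,0,-0.0885],[0,0,0,0,0,-0.118],[0,0,0,0,0,-0.147]]])

```text
clock: 17.65
tcp_pos: [0.4239, -0.1338, 0.2038]
orientation: [0.182, -0.513, 0.824, -0.159]
wrist_force: [0.1, -0.3, 0.3]
finger_gap: 0.0856
grip_force: 0.0
```

Call:
carry_out(increments=[[[0,0,0,0,0,-0.0295],[0,0,0,0,0,-0.059],[0,0,0,0,0,-0.0885],[0,0,0,0,0,-0.118],[0,0,0,0,0,-0.147]]])

```text
clock: 18.27
tcp_pos: [0.4239, -0.1338, 0.2038]
orientation: [-0.092, 0.826, -0.509, 0.224]
wrist_force: [-0.0, -0.7, -0.1]
finger_gap: 0.0852
grip_force: 0.0
```

```bash
python3 - <<'E'
from h import *
goal('LR',.09)
E
```

```text
18.275 j [-0.624 -0.274 -0.788  0.612  0.211 -2.613] loc [-52.2 -50.9 111.2] F [-0.  -0.7 -0.1] gap 0.08523224273313404
LR [0.0019, 0.0007, 0.0425, 0.0007, -0.0007, -0.0312]
```

Call:
carry_out(increments=[[[0.002,0,0.02,0,0,-0.0156],[0.002,0,0.04,0,0,-0.0312],[0.002,0,0.07,0,0,-0.0312],[0.002,0,0.1,0,0,-0.0312],[0.002,0,0.107,0,0,-0.0312]]])

```text
clock: 18.9
tcp_pos: [0.4489, -0.1384, 0.1557]
orientation: [-0.071, 0.871, -0.428, 0.23]
wrist_force: [-0.5, 0.6, 0.5]
finger_gap: 0.0855
grip_force: 0.0
```

Call:
carry_out(increments=[[[0,0,0,0,0,0],[0,0,0,0,0,0],[0,0,0,0,0,0],[0,0,0,0,0,0],[0,0,0,0,0,0]]], jaw=1)

```text
clock: 19.52
tcp_pos: [0.4493, -0.1386, 0.1566]
orientation: [-0.071, 0.871, -0.427, 0.231]
wrist_force: [-2.6, 2.2, 4.3]
finger_gap: 0.0082
grip_force: 62.2
```

Call:
carry_out(increments=[[[0,0,0.0003,0,0,0.025],[0,0,0.0006,0,0,0.05],[0,0,0.0009,0,0,0.075],[0,0,0.0012,0,0,0.1],[0,0,0.0015,0,0,0.125]]])

```text
clock: 20.15
tcp_pos: [0.4496, -0.1386, 0.1558]
orientation: [0.154, -0.639, 0.73, -0.186]
wrist_force: [-2.7, 2.9, 5.8]
finger_gap: 0.0079
grip_force: 62.3
```

Call:
carry_out(increments=[[[0,0,0.0003,0,0,0.025],[0,0,0.0006,0,0,0.05],[0,0,0.0009,0,0,0.075],[0,0,0.0012,0,0,0.1],[0,0,0.0015,0,0,0.125]]])

```text
clock: 20.78
tcp_pos: [0.45, -0.1386, 0.1552]
orientation: [0.214, -0.312, 0.919, -0.113]
wrist_force: [-4.0, 2.0, 6.0]
finger_gap: 0.008
grip_force: 62.3
```

Call:
carry_out(increments=[[[0,0,0.0003,0,0,0.025],[0,0,0.0006,0,0,0.05],[0,0,0.0009,0,0,0.075],[0,0,0.0012,0,0,0.1],[0,0,0.0015,0,0,0.125]]])

```text
clock: 21.4
tcp_pos: [0.4504, -0.1386, 0.1545]
orientation: [0.241, 0.064, 0.968, -0.022]
wrist_force: [-3.3, 1.6, 5.9]
finger_gap: 0.0085
grip_force: 62.4
```

Call:
carry_out(increments=[[[0,0,0.0003,0,0,0.025],[0,0,0.0006,0,0,0.05],[0,0,0.0009,0,0,0.075],[0,0,0.0012,0,0,0.1],[0,0,0.0015,0,0,0.125]]])

```text
clock: 22.02
tcp_pos: [0.4508, -0.1386, 0.1539]
orientation: [0.231, 0.429, 0.87, 0.072]
wrist_force: [-3.5, 2.4, 5.8]
finger_gap: 0.0078
grip_force: 62.4
```

Call:
carry_out(increments=[[[0,0,0,0,0,0],[0,0,0,0,0,0],[0,0,0,0,0,0],[0,0,0,0,0,0],[0,0,0,0,0,0]]], jaw=0)

```text
clock: 22.65
tcp_pos: [0.4505, -0.1389, 0.1533]
orientation: [0.231, 0.427, 0.871, 0.071]
wrist_force: [0.3, -0.5, 0.4]
finger_gap: 0.0854
grip_force: 0.0
```

Call:
carry_out(increments=[[[0,0,-0.03,0,0,0],[0,0,-0.08,0,0,0],[0,0,-0.12,0,0,0],[0,0,-0.12,0,0,-0.025],[0,0,-0.12,0,0,-0.05]]])

```text
clock: 23.28
tcp_pos: [0.4228, -0.1346, 0.2069]
orientation: [0.24, 0.284, 0.928, 0.033]
wrist_force: [0.3, 0.5, 0.2]
finger_gap: 0.0853
grip_force: 0.0
```

```bash
python3 - <<'E'
from h import *
X,r=look("w6");nuts(X,o,Rf);goal('HL',.11);goal('HL',.11,1.57)
E
```

```text
plane 21968 [0.0061 0.0065 0.0181]
LL 1835 mean [-53.9  49.6  51.2] rect [-52.3  51.3  56.6  10.2  43.9] ang -2.376 q -0.166
HR 837 mean [ 52.4 -40.3  48.9] rect [ 51.9 -51.5  57.2  11.2  74.7] ang 1.344 q -0.044
LR 1567 mean [-53.8 -50.5  50.9] rect [-52.1 -51.7  10.2  56.4  45.7] ang 2.368 q -0.126
HL 1641 mean [42.5 54.6 51.3] rect [46.3 54.4 12.1 47.  61.4] ang 2.643 q 0.199
23.325 j [-0.628 -0.278 -0.783  0.623  0.213  0.009] loc [-51.9 -51.8 114.2] F [ 0.1  0.  -0.2] gap 0.08577187503713012
HL [-0.0996, 0.2763, 0.007, -0.0005, -0.0014, -0.4909]
23.325 j [-0.628 -0.278 -0.783  0.623  0.213  0.009] loc [-51.9 -51.8 114.2] F [ 0.1  0.  -0.2] gap 0.08577187503713012
HL [-0.0996, 0.2763, 0.007, -0.001, -0.0005, -0.241]
```

Call:
carry_out(increments=[[[-0.02,0.06,0.005,0,0,-0.0295],[-0.04,0.12,0.005,0,0,-0.059],[-0.06,0.18,0.005,0,0,-0.0885],[-0.08,0.24,0.005,0,0,-0.118],[-0.0996,0.2763,0.005,0,0,-0.147]]])

```text
clock: 23.95
tcp_pos: [0.5318, -0.0455, 0.2531]
orientation: [0.229, -0.16, 0.957, -0.077]
wrist_force: [0.8, 0.4, 0.1]
finger_gap: 0.0857
grip_force: 0.0
```

Call:
carry_out(increments=[[[0,0,0,0,0,-0.0295],[0,0,0,0,0,-0.059],[0,0,0,0,0,-0.0885],[0,0,0,0,0,-0.118],[0,0,0,0,0,-0.147]]])

```text
clock: 24.58
tcp_pos: [0.5308, -0.0465, 0.2526]
orientation: [0.171, -0.569, 0.786, -0.171]
wrist_force: [-0.8, -0.0, -0.4]
finger_gap: 0.0853
grip_force: 0.0
```

Call:
carry_out(increments=[[[0,0,0,0,0,-0.0295],[0,0,0,0,0,-0.059],[0,0,0,0,0,-0.0885],[0,0,0,0,0,-0.118],[0,0,0,0,0,-0.147]]])

```text
clock: 25.2
tcp_pos: [0.5308, -0.0466, 0.2525]
orientation: [-0.077, 0.86, -0.45, 0.229]
wrist_force: [-0.6, 0.1, -0.1]
finger_gap: 0.0857
grip_force: 0.0
```

```bash
python3 - <<'E'
from h import *
goal('HL',.09)
X,r=look("w7");nuts(X,o,Rf)
E
```

```text
25.2 j [-0.264 -0.129 -0.564  0.652  0.049 -2.429] loc [ 52.7  51.1 110.6] F [-0.6  0.1 -0.1] gap 0.08569129745847277
HL [-0.0025, -0.0004, 0.0411, 0.0009, -0.0004, -0.0509]
plane 25168 [0.0029 0.0073 0.0181]
LL 907 mean [-38.8  61.   50. ] rect [-41.6  60.5  31.2  11.6  44. ] ang -2.395 q -0.146
HR 2223 mean [ 53.5 -50.9  50.8] rect [ 52.8 -51.4  56.9  10.6  74.7] ang 1.311 q -0.011
LR 2280 mean [-48.1 -52.6  49.8] rect [-50.9 -52.4  11.9  57.2  45.5] ang 2.36 q -0.119
HL 1696 mean [54.5 50.2 53.4] rect [52.5 51.9 10.2 57.3 62. ] ang 2.654 q 0.187
```

Call:
carry_out(increments=[[[-0.002,0.001,0.02,0,0,-0.025],[-0.002,0.001,0.04,0,0,-0.0505],[-0.002,0.001,0.07,0,0,-0.0505],[-0.002,0.001,0.1,0,0,-0.0505],[-0.002,0.001,0.106,0,0,-0.0505]]])

```text
clock: 25.88
tcp_pos: [0.5542, -0.0499, 0.2036]
orientation: [-0.04, 0.919, -0.312, 0.237]
wrist_force: [-0.6, 0.2, -1.2]
finger_gap: 0.0856
grip_force: 0.0
```

Call:
carry_out(increments=[[[0,0,0,0,0,0],[0,0,0,0,0,0],[0,0,0,0,0,0],[0,0,0,0,0,0],[0,0,0,0,0,0]]], jaw=1)

```text
clock: 26.5
tcp_pos: [0.5551, -0.0494, 0.2063]
orientation: [-0.041, 0.919, -0.31, 0.239]
wrist_force: [-0.5, 4.2, 3.0]
finger_gap: 0.0081
grip_force: 61.9
```

Call:
carry_out(increments=[[[0,0,0.0003,0,0,0.025],[0,0,0.0006,0,0,0.05],[0,0,0.0009,0,0,0.075],[0,0,0.0012,0,0,0.1],[0,0,0.0015,0,0,0.125]]])

```text
clock: 27.12
tcp_pos: [0.5551, -0.0495, 0.2055]
orientation: [-0.129, 0.729, -0.64, 0.205]
wrist_force: [-1.7, 2.6, 3.2]
finger_gap: 0.008
grip_force: 62.1
```

Call:
carry_out(increments=[[[0,0,0.0003,0,0,0.025],[0,0,0.0006,0,0,0.05],[0,0,0.0009,0,0,0.075],[0,0,0.0012,0,0,0.1],[0,0,0.0015,0,0,0.125]]])

```text
clock: 27.75
tcp_pos: [0.5552, -0.0493, 0.2046]
orientation: [0.198, -0.429, 0.871, -0.139]
wrist_force: [-3.4, 4.2, 5.0]
finger_gap: 0.008
grip_force: 62.3
```

Call:
carry_out(increments=[[[0,0,0.0003,0,0,0.025],[0,0,0.0006,0,0,0.05],[0,0,0.0009,0,0,0.075],[0,0,0.0012,0,0,0.1],[0,0,0.0015,0,0,0.125]]])

```text
clock: 28.38
tcp_pos: [0.5554, -0.049, 0.2039]
orientation: [0.236, -0.063, 0.968, -0.053]
wrist_force: [-3.9, 4.4, 6.8]
finger_gap: 0.0082
grip_force: 62.5
```

Call:
carry_out(increments=[[[0,0,0.0003,0,0,0.025],[0,0,0.0006,0,0,0.05],[0,0,0.0009,0,0,0.075],[0,0,0.0012,0,0,0.095],[0,0,0.0013,0,0,0.105]]])

```text
clock: 29.0
tcp_pos: [0.5558, -0.0488, 0.2035]
orientation: [0.24, 0.253, 0.937, 0.027]
wrist_force: [-4.2, 5.4, 6.7]
finger_gap: 0.0083
grip_force: 62.6
```

Call:
carry_out(increments=[[[0,0,0,0,0,0],[0,0,0,0,0,0],[0,0,0,0,0,0],[0,0,0,0,0,0],[0,0,0,0,0,0]]], jaw=0)

```text
clock: 29.62
tcp_pos: [0.5559, -0.0503, 0.2028]
orientation: [0.24, 0.252, 0.937, 0.025]
wrist_force: [-0.4, -0.0, 0.2]
finger_gap: 0.0852
grip_force: 0.0
```

Call:
carry_out(increments=[[[0,0,-0.03,0,0,0],[0,0,-0.08,0,0,0],[0,0,-0.14,0,0,0],[-0.04,0,-0.2,0,0,0],[-0.08,0,-0.2,0,0,0]]])

```text
clock: 30.25
tcp_pos: [0.5405, -0.0624, 0.3137]
orientation: [0.243, 0.252, 0.936, 0.025]
wrist_force: [0.0, -0.2, -0.8]
finger_gap: 0.0856
grip_force: 0.0
```

```bash
python3 - <<'E'
from h import *
goal('HL',.16,3.14)
X,r=look("w8");nuts(X,o,Rf)
E
```

```text
30.25 j [-0.296 -0.139 -0.423  0.797  0.064  0.246] loc [ 91.9  36.8 158.9] F [ 0.  -0.2 -0.8] gap 0.0855840965242391
HL [0.0854, -0.0012, -0.0027, -0.0006, 0.0012, 0.0189]
plane 23425 [-0.0014  0.001   0.0177]
LL 977 mean [-40.7  60.3  50.6] rect [-46.6  56.5  44.   10.7  44.2] ang 0.855 q -0.255
HR 1165 mean [ 52.5 -49.4  50.6] rect [ 52.6 -51.1  56.1  10.4  75.1] ang 1.304 q -0.004
LR 1962 mean [-50.9 -50.1  50.2] rect [-51.  -51.8  11.6  57.5  45.3] ang 2.369 q -0.128
HL 1158 mean [50.7 52.6 51.2] rect [52.5 51.9  9.7 57.4 68.2] ang 2.759 q 0.082
```

View pics/w8.png

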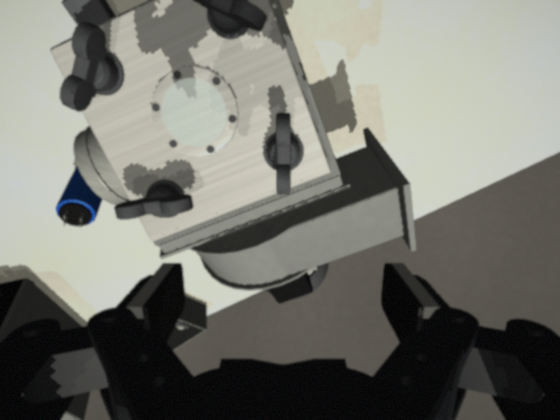

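The cover is flat and 3 mm lower, all four wings lie a half turn on (the HL nut shows at (283,150), clear of the fingers), and the robot touches nothing.

```bash
python3 -c "
from workcell import env
print(env.hand_in())"
```

```text
the job is handed in; nothing more can be done
None
```

I gave all four wing nuts a half turn clockwise in crosswise order (lower left, upper right, lower right, upper left). The last wrist-camera check put them at about 3.0 to 3.2 rad with the cover flat and about 3 mm lower, and I handed the job in at about 30 s; no verdict was shown.

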